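# Store a culture flask through a sprung-flap pass-through

### The job

Pick up the small culture flask and lay it flat on the bench at the mouth of the metal pass-through, flat end towards the gate and cap outwards. Then slide it along the bench (do not lift it over the flaps) through the two sprung flaps and on under the roof until you feel it seat firmly, with a few newtons, on the hidden sprung buffer at the back; it cracks if shoved hard. Withdraw gently so that the flask stays resting against the buffer and both flaps are shut behind it, and leave the other things where they are.

Things in the scene. Friction and masses are not known exactly. Their poses are not given: they have to be found in the camera images.
- flask_center (a point): Centre of the body (13 mm above the bench) of the small clear rigid flask to store, lying flat, 0.1-0.17 kg: 95 mm long over all, body 70 long (last 12 mm by the cap only 38 wide), 54 wide, 26 high. Axes: x along it from cap to flat end, y across, z up. Flat end 35 mm ahead of this point, cap's outer face 60 mm behind. Grip it here across its width.
- flask_cap (a point): Centre of the outer end face of the same flask's screw cap (26 mm across, 19 mm long, axis along the flask 13 mm above the bench); same axes as the flask. A good place to push.
- hatch: The pass-through: fixed metal channel on the bench, the bench is its floor. Origin on the bench, mid-gate, on the flaps' hinge line; x into the pass-through, y left, z up. Walls 36 mm high, 62 mm apart inside at x = -25 to -4 and 64 to 250 mm, 90 between (flap recess), 110 over all; open above up to x = 133. Over 22 N between the flask and any part of it cracks the flask.
- mouth (a point): Outer end of the flared mouth, on the bench, 50 mm before the gate (axes as the pass-through). Mouth plates, 36 mm high, are about 84 mm apart here and narrow to the 62 mm channel over 27 mm.
- roof_edge (a point): Middle of the roof's front edge, on its top, 133 mm past the gate. The roof (underside 36 mm, top 42 mm above the bench) runs from here to the rear wall at x = 250 mm. Between gate and roof the channel is open above, so a pusher can come out upwards here.
- flap_l (a joint): Angle of the left flap (rad): 0 shut, 1.3 wide open inwards. Plate 44 mm long, 30 mm high, hinged upright 45 mm left of the middle, sprung shut; at its tip about 0.7 N to start, 2.5 N to hold wide open. Both flaps sweep x = 0 to 44 mm and can shut only when flask and pusher are past that. While the body passes, they add several newtons.
- flap_r (a joint): The same for the right flap.
- backstop: Block of the sprung buffer, fixed at the rear wall under the roof; origin on the bench, mid-channel, 183 mm past the gate, axes as the pass-through. It holds a post with a rubber pad (40 mm wide, 4-26 mm high) facing the gate. How far out the pad stands differs each time, is not reported, and is hidden by the roof: it must be felt with the flask's flat end.
- pad_zone (a point): Middle of the zone where the pad's free face can be: 15 mm either way in x (168-198 mm past the gate). The pad gives up to 12 mm, 0.7 N at first touch to 8 N, damped (push slowly), then is solid. Firm seat: 4-8 N on the pad; sliding alone 0.5-2 N, more if the pusher also bears down. As the push eases, it slowly follows the flask back (to 12 mm), still touching; draw back clear of the cap before lifting.
- big_flask: bystander: a larger clear flask with a cap, lying flat, 155 x 85 x 37 mm; origin under its centre
- petri: bystander: two closed petri dishes stacked, 60 mm across, 30 mm high, beside the pass-through; origin under its centre
- plate: bystander: flat well plate, 127 x 85 x 14 mm; origin under its centre
- tip_box: bystander: pipette tip box, 120 x 80 x 52 mm; origin under its centre
- media_bottle: bystander: amber bottle 64 mm across, 130 mm high; origin under its centre
- buffer_jar: bystander: white jar 60 mm across, 75 mm high; origin under its centre
- tube_rack: bystander: white rack of capped tubes, 200 x 70 mm, 97 mm high; origin under its centre
Not all that is in view belongs to the job. Leave any red look-alike of the part that bears flask_center alone.

How it is judged:
By the outcome, as a careful person would: the job done as asked, in the order asked, and still so for the second after the job is handed in, with the robot touching nothing.
It also fails if it takes over 72 s, if anything falls off the work surface, if the arm or the gripper's body presses on something with over 40 N, if the wrist force passes 120 N, or if a joint passes its speed limit or range.

### The arm

A 6-joint arm with a two-finger parallel gripper is mounted at the origin on the work surface. World frame = base frame: x ahead of the robot, y to its left, z up, the work surface at z = 0. Lengths are in m, angles in rad, forces in N, time in s.
With the tool pointing down it reaches from about 0.375 to 0.9 m from the base axis. Payload 3.1 kg.
Tool frame: the origin (TCP) lies between the finger pads; the fingertips stand 22 mm ahead of it and the grasp point (between the pads) lies 3 mm ahead of it (manip.tip_extent is the distance from the TCP to the fingertips, in m); z points along the fingers, y is the direction in which the jaws open and shut (so a half turn about z gives the same grasp; the last joint's range is limited). The gripper opens to 87 mm and grips with 3 to 60 N. Pads are 19 mm wide; open, the fingers measure 117 mm over their backs; the gripper's body (75 mm by 190 mm) begins 51 mm behind the grasp point.
Start: joints at [-1.518, 0.527, 1.433, -0, 1.181, -0.178], TCP at [0.143, -0.608, 0.245] pointing down, gripper open.
Joint ranges: [-3.08, 3.08], [-0.75, 2.2], [0.22, 2.44], [-1.43, 4.57], [0, 2.65], [-2.85, 2.85]. Speed limits (rad/s): [2.79, 2.79, 3.14, 3.14, 3.14, 3.14].

### API

Orientations are given as [roll, pitch, yaw] about the fixed x, y, z axes, in that order (R = Rz(yaw) Ry(pitch) Rx(roll)).
In Python, from station import manip gives the robot as it stands.
- The arm moves only by the shell command python3 -m handwheel 'ROWS' [FORCE]. ROWS is text: rows parted by semicolons, each of 7 numbers parted by spaces: the closure, from -1 (fully open) to 1 (shut), then the shift along the tool's x, y, z in m, then the turn, a rotation vector about the tool's x, y, z in rad. A call has 1 to 20 rows; each row shifts and turns the commanded pose from where the row before left it, along the tool's axes as they then stand; what a row does not reach is not made up. A row lasts 1/12 s, in which the tool goes at most 41.7 mm and 7.16 degrees, less where a joint would pass 70% of its speed; a pose out of reach is approached as far as the arm can. A call is refused whole if a number of a shift passes 0.0417 or a number of a turn 0.125, either way. A call with a gripper value outside its range is refused whole. The fingers move at their own pace and stop on an object; FORCE is the grip in N (left out, the last holds). Time passes only in rows, so rows that do not move let the fingers close. It gives the time, the measured TCP pose, the force and the opening at its end, in the units of the state.
- manip.read_state(): the state, without advancing time (a new reading comes with each control period).
- manip.snapshot(name): name is "scene" or "top" or "wrist"; returns a dict with "pixels" (480x640x3 uint8, blue, green, red), "camera_matrix" (3x3 intrinsics, pixels), "D" ([k1, k2, p1, p2, k3] as OpenCV has them; the pictures are not rectified), "cam_to_world" (4x4, takes a point from camera to world coordinates). Camera axes: x right, y down, z forward; pixel columns grow to the right and rows downward; lengths in m; the calibration is good to about 2 mm. A picture is of the moment at which its call begins. There is no depth.
- manip.hand_in(): hands the job in, once; it reports no verdict.
Trained networks look in a picture, given as the dict that the camera call returned (one of the last four; its "shot" number tells which), for a name from the list of things; names that differ only in an ending like _2 or _b are one class to them, and where a whole thing is asked for, a point or a joint stands for the part that bears it (a point fixed in the world has none). Each returns a list of dicts, best first, with "confidence" (0 to 1); they miss things now and then, are a little off and sometimes report something else, mostly with a low value. They report only what shows in the picture. A call takes as long as a camera call. They do not tell look-alikes from the thing itself.
- manip.cut_out(target, picture): "pixels" (480x640 bool, what is visible of it) and "extent" ([left, top, right, bottom] in pixels, round what is visible of it).
The state is a dict: "t": time; "joint_positions": joint angles; "qd": joint speeds; "joint_torque": joint torques, N m; "position": TCP position; "eef_rot": TCP orientation; "force": force on the tool from outside, world axes, zero at the start; "ft_torque": the same for the moment, N m; "width": opening from 0.0 (shut) to 1.0 (fully open).
Only numpy, scipy, OpenCV 4.12 (cv2) and the standard library are available. Lean on these libraries where they do the work, as an engineer would, in place of code of your own. Each camera call takes 0.05 s, during which the arm holds its last target. There are 200 camera calls.

## Working session

There is one attempt and no reset: what is moved stays moved. The work goes in short steps, Python scripts to look and compute and a shell command to move; the robot and the scene stay as the last step left them, time stands still between calls to the robot, and variables do not carry over. Pictures are saved under pics/ and viewed, about 8 in all and at most 12, crops included, and the job is handed in when it is done.

```bash
mkdir -p pics; ls; cat > h.py <<'E'
import numpy as np, cv2
from station import manip
def ray(p,uv):
    n=cv2.undistortPoints(np.array([[uv]],float),np.array(p["camera_matrix"]),np.array(p["D"],float))[0,0]
    T=np.array(p["cam_to_world"]); return T[:3,3],T[:3,:3]@np.array([n[0],n[1],1])
def at(p,uv,z):
    o,d=ray(p,uv); return o+d*(z-o[2])/d[2]
def proj(p,P):
    T=np.linalg.inv(np.array(p["cam_to_world"])); P=np.atleast_2d(np.array(P,float))
    r,_=cv2.Rodrigues(T[:3,:3]); return cv2.projectPoints(P,r,T[:3,3],np.array(p["camera_matrix"]),np.array(p["D"],float))[0][:,0]
E
python3 - <<'E'
from h import *
for n in("scene","top"):
    p=manip.snapshot(n); cv2.imwrite(f"pics/{n}0.png",p["pixels"])
    print(n,np.round(p["cam_to_world"],3).tolist())
    for t in("flask_center","flask_cap","hatch","petri","big_flask","flap_l","backstop"):
        for d in manip.cut_out(t,p)[:3]: print(n,t,round(d["confidence"],2),d["extent"])
print(manip.read_state())
E
```

```text
pics
scene [[0.625, 0.618, -0.477, 1.118], [0.78, -0.482, 0.399, -0.45], [0.017, -0.622, -0.783, 1.0], [0.0, 0.0, 0.0, 1.0]]
scene flask_center 0.91 [169.3, 271.1, 203.7, 315.4]
scene flask_center 0.61 [84.5, 282.7, 133.9, 316.2]
scene flask_center 0.59 [143.3, 218.5, 189.1, 255.5]
scene flask_cap 0.83 [79.7, 284.5, 138.4, 318.2]
scene flask_cap 0.71 [218.8, 220.7, 258.2, 258.8]
scene flask_cap 0.68 [141.1, 217.6, 185.7, 259.9]
scene hatch 0.85 [293.4, 243.7, 427.6, 394.0]
scene petri 0.57 [279.4, 297.6, 309.4, 337.5]
scene big_flask 0.88 [165.6, 342.8, 229.2, 437.1]
scene flap_l 0.56 [326.1, 264.9, 340.6, 276.7]
scene flap_l 0.48 [307.6, 272.4, 323.8, 289.2]
scene flap_l 0.25 [487.5, 203.4, 522.4, 260.5]
scene backstop 0.39 [169.0, 270.8, 204.4, 317.5]
top [[0.02, -0.996, 0.085, 0.416], [-1.0, -0.02, -0.004, 0.039], [0.006, -0.085, -0.996, 1.51], [0.0, 0.0, 0.0, 1.0]]
top flask_center 0.84 [445.4, 295.3, 488.3, 323.4]
top flask_center 0.81 [395.9, 309.6, 419.4, 346.0]
top flask_center 0.77 [409.0, 261.4, 435.0, 295.5]
top flask_cap 0.95 [444.5, 295.1, 481.9, 318.5]
top flask_cap 0.7
[... 266 characters left out ...]
 backstop 0.72 [314.6, 124.8, 367.7, 244.3]
{'t': 0.8, 'joint_positions': array([-1.51851838e+00,  5.27468991e-01,  1.43270154e+00, -2.91867329e-05,
        1.18140421e+00, -1.78497667e-01]), 'qd': array([ 0.00085743,  0.00121174, -0.00060693, -0.00119237,  0.00036118,
        0.00027346]), 'joint_torque': array([-1.22754227e-03, -4.39955664e+01, -1.76980537e+01,  6.33299164e-02,
        5.05109131e-02, -1.75691065e-05]), 'position': array([ 0.14297911, -0.60840016,  0.24456698]), 'eef_rot': array([3.14157982e+00, 2.97528159e-05, 2.30786697e-01]), 'force': array([-0.16897522,  0.61632293,  0.46788982]), 'ft_torque': array([ 0.01049588, -0.02182801,  0.0250657 ]), 'width': 0.9994232016720833}
```

View pics/top0.png

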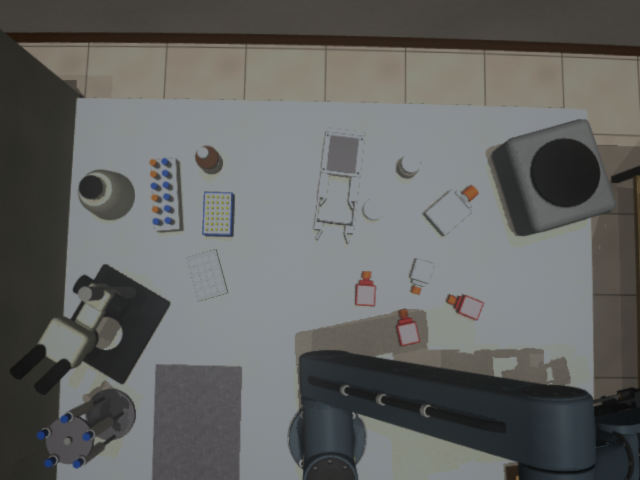

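View pics/scene0.png

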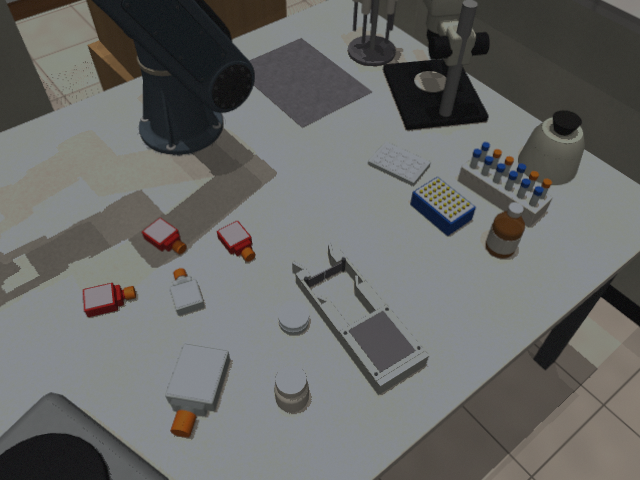

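Candidates in the top view: the clear small flask (421,275), red look-alikes (366,289), (407,328) and (467,307), and the big clear flask (449,210). By the description I choose the clear small one at (421,275), cap pointing towards the image bottom. The pass-through is at about (340,185) with its mouth at (334,238). Next is a close crop of both.

```bash
python3 - <<'E'
from h import *
im=cv2.imread("pics/top0.png")
a=cv2.resize(im[120:250,305:385],None,fx=4.5,fy=4.5,interpolation=cv2.INTER_CUBIC)
b=cv2.resize(im[250:300,395:445],None,fx=8,fy=8,interpolation=cv2.INTER_CUBIC)
o=np.zeros((600,780,3),np.uint8); o[:a.shape[0],:a.shape[1]]=a; o[:400,370:770]=b
cv2.imwrite("pics/c1.png",o)
im=cv2.imread("pics/scene0.png")
a=cv2.resize(im[235:395,280:435],None,fx=3.0,fy=3.0,interpolation=cv2.INTER_CUBIC)
b=cv2.resize(im[263:323,160:215],None,fx=5,fy=5,interpolation=cv2.INTER_CUBIC)
o=np.zeros((500,780,3),np.uint8); o[:a.shape[0],:a.shape[1]]=a; o[:300,480:755]=b
cv2.imwrite("pics/c2.png",o)
E
```

```text
(no output)
```

View pics/c1.png

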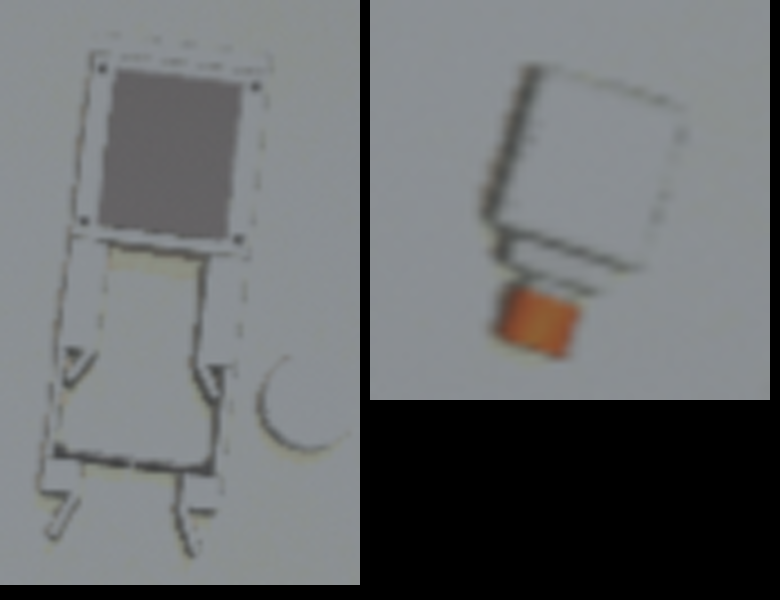

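View pics/c2.png

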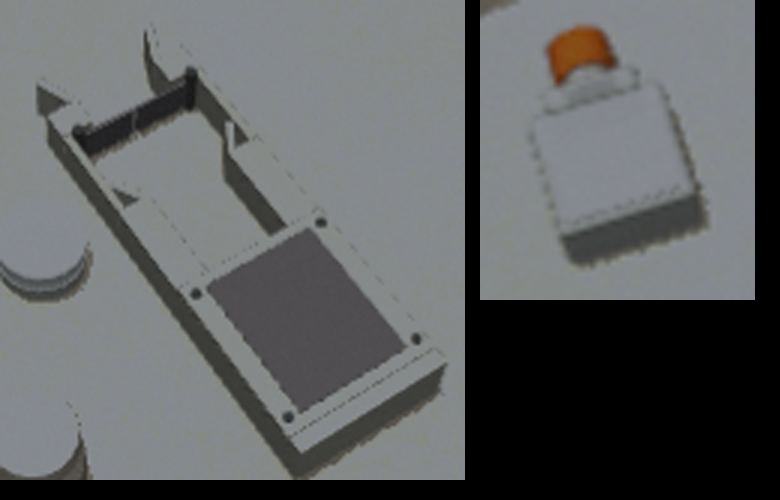

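```bash
cat > fit.py <<'E'
from h import *
from scipy.optimize import least_squares
T=manip.snapshot("top");S=manip.snapshot("scene")
def c(o,s,*q): return (np.array(q,float)+.5)/s-.5+np.array(o)
def place(x,y,a,P): 
    P=np.array(P);ca,sa=np.cos(a),np.sin(a); return np.c_[x+ca*P[:,0]-sa*P[:,1],y+sa*P[:,0]+ca*P[:,1],P[:,2]]
fl=[[.035,.027,.026],[.035,-.027,.026],[-.023,.027,.026],[-.023,-.027,.026]]
fT=c((395,250),8,(170,66),(317,108),(138,228),(270,268)); fS=c((160,263),5,(215,190),(83,235),(182,83),(53,118))
def res(v,m,uT,uS): P=place(*v[:3],m); return proj(T,P)-uT, proj(S,P)-uS
f=lambda v:np.concatenate(res(v,fl,fT,fS)).ravel()
r=least_squares(f,[.55,-.2,-.2],loss='soft_l1'); print("flask",r.x,np.round(f(r.x).reshape(-1,2),1).tolist())
hT=c((305,120),4.5,(84,221),(238,240),(102,68),(256,86),(55,450),(212,467)); hS=c((280,235),3,(321,222),(196,294),(416,339),(288,417),(191,73),(80,132))
def hm(v): b=v[3:]; return [[b[0],b[2],.042],[b[0],-b[2],.042],[b[1],b[2],.042],[b[1],-b[2],.042],[0,.045,.03],[0,-.045,.03]]
g=lambda v:np.concatenate(res(v,hm(v),hT,hS)).ravel()
q=least_squares(g,[.7,0,-.1,.14,.24,.045],loss='soft_l1'); print("hatch",q.x,np.round(g(q.x).reshape(-1,2),1).tolist())
m=[[.133,.055,.042],[.133,-.055,.042],[-.05,.042,.036],[-.05,-.042,.036]]
P=place(*q.x[:3],m); print("pred top crop", ((proj(T,P)-[305,120]+.5)*4.5-.5).round().tolist(), "scene crop",((proj(S,P)-[280,235]+.5)*3-.5).round().tolist())
E
python3 fit.py
```

```text
flask [ 0.46009459 -0.25332856 -0.28601498] [[-0.4, -0.5], [-0.1, 0.2], [-2.4, -0.7], [-0.2, 0.2], [0.6, 0.4], [-0.6, 0.3], [-0.4, -1.1], [-1.5, 0.3]]
hatch [ 0.59302043 -0.00775484 -0.11008895  0.14429411  0.24133446  0.04791296] [[-0.4, -0.2], [-0.4, 0.1], [0.0, -0.1], [-0.1, 0.4], [0.3, 0.8], [-2.4, 1.3], [0.2, 0.2], [-0.0, -0.4], [0.1, 0.2], [-0.1, 0.0], [0.1, 2.2], [-0.4, 1.7]]
pred top crop [[68.0, 237.0], [245.0, 260.0], [50.0, 534.0], [187.0, 552.0]] scene crop [[320.0, 205.0], [176.0, 285.0], [148.0, 27.0], [44.0, 78.0]]
```

```bash
cat >> h.py <<'E'
from scipy.spatial.transform import Rotation as Ro
def delta(pos,yaw):
    s=manip.read_state(); R=Ro.from_euler("xyz",s["eef_rot"]).as_matrix()
    G=Ro.from_euler("xyz",[np.pi,0,yaw]).as_matrix()
    print("t",round(s["t"],2),"pos",s["position"].round(4),"rpy",s["eef_rot"].round(3),"F",s["force"].round(2),"w",round(s["width"],3))
    print("turn first (tool):",Ro.from_matrix(R.T@G).as_rotvec().round(4),"then shift:",(G.T@(np.array(pos)-s["position"])).round(4))
def hw(x,y,z,H=(.593,-.0078,-.110)):
    a=H[2]; return np.array([H[0]+np.cos(a)*x-np.sin(a)*y,H[1]+np.sin(a)*x+np.cos(a)*y,z])
E
python3 -m handwheel '-1 0 0 0 0 0 .1034; -1 0 0 0 0 0 .1034; -1 0 0 0 0 0 .1034; -1 0 0 0 0 0 .1034; -1 0 0 0 0 0 .1034; -1 .0136 -.0287 0 0 0 0; -1 .0136 -.0287 0 0 0 0; -1 .0136 -.0287 0 0 0 0; -1 .0136 -.0287 0 0 0 0; -1 .0136 -.0287 0 0 0 0; -1 .0136 -.0287 0 0 0 0; -1 .0136 -.0287 0 0 0 0; -1 .0136 -.0287 0 0 0 0; -1 .0136 -.0287 0 0 0 0; -1 .0136 -.0287 0 0 0 0; -1 .0136 -.0287 0 0 0 0; -1 .0136 -.0287 0 0 0 0; -1 .0136 -.0287 0 0 0 0; -1 .0136 -.0287 0 0 0 0; -1 .0136 -.0287 0 0 0 0'
python3 - <<'E'
from h import *
p=manip.snapshot("wrist"); cv2.imwrite("pics/w1.png",p["pixels"]); np.savez("w1.npz",**{k:p[k] for k in("camera_matrix","D","cam_to_world")})
delta([.460,-.2533,.245],-.286); print(np.round(p["cam_to_world"],3).tolist())
m=np.array([[.035,.027],[.035,-.027],[-.023,.027],[-.023,-.027]]);a=-.286
P=np.c_[.460+np.cos(a)*m[:,0]-np.sin(a)*m[:,1],-.2533+np.sin(a)*m[:,0]+np.cos(a)*m[:,1],np.full(4,.026)]
print(proj(p,P).round())
E
```

```text
t: 2.57
position: [0.4612, -0.2517, 0.2448]
eef_rot: [3.141, -0.0, -0.286]
force: [-0.1, -0.7, 0.1]
width: 0.998
t 2.62 pos [ 0.4642 -0.2476  0.2449] rpy [-3.138e+00 -3.000e-03 -2.830e-01] F [2.74 1.89 0.42] w 1.004
turn first (tool): [-0.0039 -0.0027  0.0027] then shift: [-0.0025  0.0067 -0.0001]
[[-0.282, -0.919, -0.275, 0.536], [-0.959, 0.271, 0.079, -0.274], [0.002, 0.286, -0.958, 0.385], [0.0, 0.0, 0.0, 1.0]]
[[294. 182.]
 [344. 182.]
 [295. 234.]
 [343. 234.]]
```

View pics/w1.png

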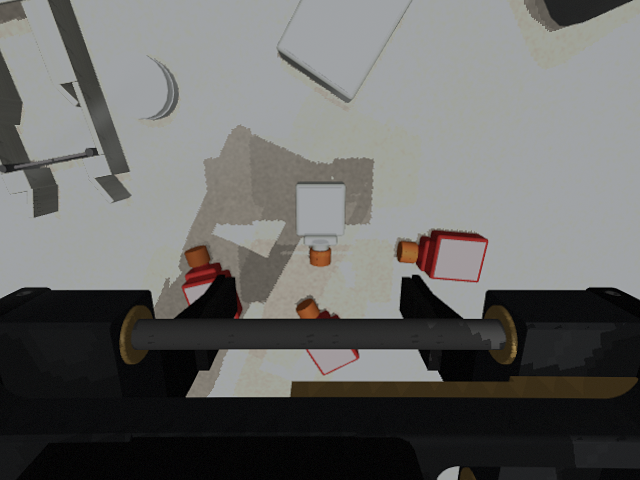

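The wrist picture shows the clear flask at x 297–345, y 183–236 px (predicted 294–344, 182–234), so the fit is good to about 2 mm. The finger paths are clear of the red ones. I'll descend and grip.

```bash
python3 -m handwheel '-1 0 0 0 0 0 0; -1 0 0 .03 0 0 0; -1 0 0 .03 0 0 0; -1 0 0 .03 0 0 0; -1 0 0 .03 0 0 0; -1 0 0 .03 0 0 0; -1 0 0 .02 0 0 0; -1 0 0 .02 0 0 0; -1 0 0 .015 0 0 0; -1 0 0 .01 0 0 0; -1 0 0 .004 0 0 0; -1 0 0 0 0 0 0; -1 0 0 0 0 0 0' 15
python3 -m handwheel '0.6 0 0 0 0 0 0; 0.6 0 0 0 0 0 0; 1 0 0 0 0 0 0; 1 0 0 0 0 0 0; 1 0 0 0 0 0 0; 1 0 0 0 0 0 0; 1 0 0 0 0 0 0; 1 0 0 0 0 0 0; 1 0 0 0 0 0 0; 1 0 0 0 0 0 0' 15
python3 -c "
from h import *
delta(hw(-.11,0,.1),-.11)"
```

```text
t: 3.7
position: [0.4604, -0.2536, 0.026]
eef_rot: [3.141, -0.001, -0.287]
force: [0.6, -0.7, -0.3]
width: 0.998
t: 4.53
position: [0.4604, -0.2531, 0.0258]
eef_rot: [3.141, -0.0, -0.286]
force: [-0.2, 0.9, 3.4]
width: 0.616
t 4.53 pos [ 0.4604 -0.2531  0.0258] rpy [ 3.141 -0.    -0.286] F [-0.24  0.89  3.38] w 0.616
turn first (tool): [ 0.0002 -0.0004 -0.1761] then shift: [-0.0051 -0.2584 -0.0742]
```

```bash
python3 -m handwheel '1 0 0 -.01 0 0 0; 1 0 0 -.016 0 0 0; 1 0 0 -.016 0 0 0; 1 0 0 -.016 0 0 -.088; 1 0 0 -.016 0 0 -.088; 1 0 -.018 0 0 0 0; 1 -.0005 -.024 0 0 0 0; 1 -.0005 -.024 0 0 0 0; 1 -.0005 -.024 0 0 0 0; 1 -.0005 -.024 0 0 0 0; 1 -.0005 -.024 0 0 0 0; 1 -.0005 -.024 0 0 0 0; 1 -.0005 -.024 0 0 0 0; 1 -.0005 -.024 0 0 0 0; 1 -.0005 -.024 0 0 0 0; 1 -.0005 -.018 0 0 0 0; 1 0 -.006 0 0 0 0; 1 0 0 0 0 0 0; 1 0 0 0 0 0 0; 1 0 0 0 0 0 0'
python3 - <<'E'
from h import *
p=manip.snapshot("wrist"); cv2.imwrite("pics/w2.png",p["pixels"]); 
delta(hw(-.11,0,.1),-.11)
P=[hw(0,.045,.03),hw(0,-.045,.03),hw(-.05,.042,.036),hw(-.05,-.042,.036),hw(-.05,.042,0),hw(-.05,-.042,0),hw(.133,.055,.042),hw(.133,-.055,.042)]
print(proj(p,P).round().tolist())
E
```

```text
t: 6.2
position: [0.4838, 0.0031, 0.0996]
eef_rot: [3.141, -0.0, -0.111]
force: [0.3, -0.0, -1.4]
width: 0.614
t 6.25 pos [0.4838 0.0029 0.0996] rpy [ 3.141 -0.    -0.112] F [-0.12 -0.52 -1.44] w 0.618
turn first (tool): [ 0.0002 -0.0003 -0.0016] then shift: [-0.0003 -0.0013 -0.0004]
[[236.0, 80.0], [394.0, 80.0], [245.0, 171.0], [385.0, 171.0], [256.0, 166.0], [375.0, 166.0], [180.0, -282.0], [447.0, -282.0]]
```

View pics/w2.png

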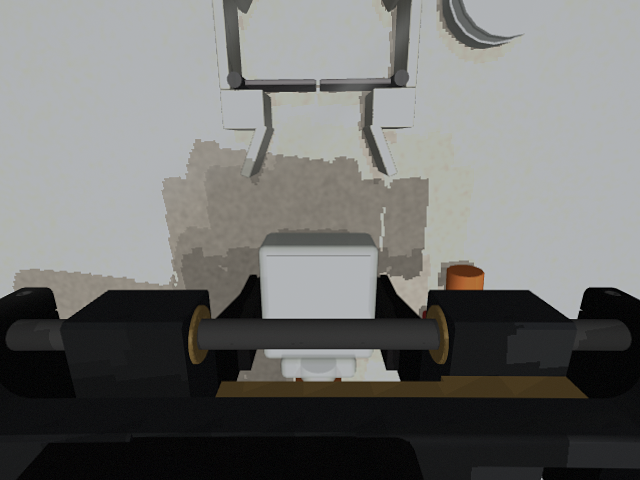

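The wrist picture shows the flap hinges at (235,78) and (401,78), mid 318, with mouth tips at (248,178) and (392,178). The flask centre is at column 319, so it is aligned in y and yaw. Next I go 30 mm forward, lower and release.

```bash
python3 -m handwheel '1 .01 .0005 .01 0 0 0; 1 .01 0 .015 0 0 0; 1 .01 0 .015 0 0 0; 1 0 0 .012 0 0 0; 1 0 0 .01 0 0 0; 1 0 0 .006 0 0 0; 1 0 0 .003 0 0 0; 1 0 0 .0015 0 0 0; 1 0 0 .001 0 0 0; 1 0 0 0 0 0 0; 1 0 0 0 0 0 0; 0 0 0 0 0 0 0; -.5 0 0 0 0 0 0; -1 0 0 0 0 0 0; -1 0 0 0 0 0 0; -1 0 0 0 0 0 0; -1 0 0 0 0 0 0'
python3 -c "
from h import *
delta(hw(-.08-.09,-.002,.08),-.11)"
```

```text
t: 7.67
position: [0.5135, 0.0002, 0.0262]
eef_rot: [3.142, -0.0, -0.11]
force: [0.2, -1.2, -0.1]
width: 0.911
t 7.67 pos [5.135e-01 2.000e-04 2.620e-02] rpy [ 3.142 -0.    -0.11 ] F [ 0.22 -1.15 -0.09] w 0.911
turn first (tool): [ 0.     -0.0002 -0.0002] then shift: [-0.0901  0.0012 -0.0538]
```

```bash
python3 -m handwheel '-1 0 0 -.015 0 0 0; -1 0 0 -.025 0 0 0; -1 0 0 -.02 0 0 0; 1 -.02 0 0 0 0 0; 1 -.025 .0004 0 0 0 0; 1 -.025 .0004 0 0 0 0; 1 -.02 .0004 0 0 0 0; 1 0 0 0 0 0 0; 1 0 0 0 0 0 0; 1 0 0 0 0 0 0; 1 0 0 0 0 0 0; 1 0 0 0 0 0 0; 1 0 0 0 0 0 0' 20
python3 - <<'E'
from h import *
p=manip.snapshot("wrist"); cv2.imwrite("pics/w3.png",p["pixels"]); 
delta(hw(-.17,-.002,.028),-.11)
H=(.593,-.0098,-.11)
print(proj(p,[hw(0,.045,.03,H),hw(0,-.045,.03,H),hw(-.05,.042,.036,H),hw(-.05,-.042,.036,H),hw(-.045,.027,.026,H),hw(-.045,-.027,.026,H),hw(-.14,0,.026,H)]).round().tolist())
E
```

```text
t: 8.75
position: [0.4249, 0.0087, 0.086]
eef_rot: [3.141, -0.001, -0.11]
force: [-0.6, 0.7, -0.2]
width: 0.323
t 8.8 pos [0.4246 0.0087 0.086 ] rpy [ 3.142e+00 -1.000e-03 -1.100e-01] F [0.02 0.37 0.59] w 0.281
turn first (tool): [ 0.0001 -0.0008 -0.0002] then shift: [-0.0008 -0.0001  0.058 ]
[[223.0, -61.0], [411.0, -61.0], [234.0, 54.0], [400.0, 54.0], [266.0, 48.0], [368.0, 48.0], [317.0, 222.0]]
```

View pics/w3.png

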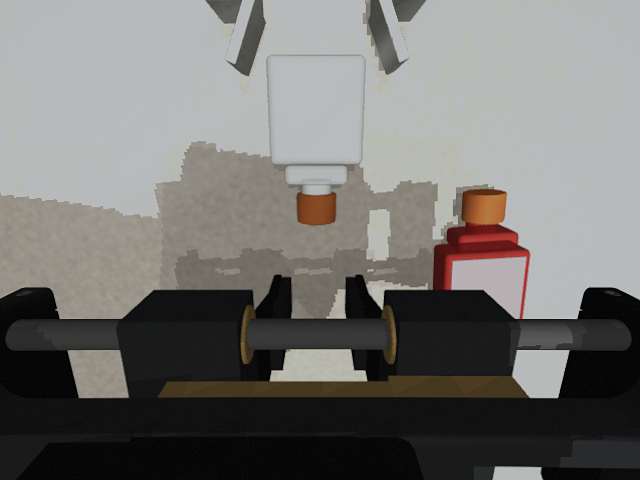

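The flask lies straight: flat end at row 56, columns 267–365, cap face at row 223. The mouth tips are at (238,70) and (397,66), so it is centred. I'll lower the closed fingers behind the cap and begin pushing.

```bash
python3 -m handwheel '1 0 0 .01 0 0 0; 1 0 0 .015 0 0 0; 1 0 0 .015 0 0 0; 1 0 0 .01 0 0 0; 1 0 0 .006 0 0 0; 1 0 0 .002 0 0 0; 1 0 0 0 0 0 0; 1 .004 0 0 0 0 0; 1 .004 0 0 0 0 0; 1 .004 0 0 0 0 0; 1 .003 0 0 0 0 0; 1 .002 0 0 0 0 0; 1 .002 0 0 0 0 0; 1 .002 0 0 0 0 0; 1 .002 0 0 0 0 0; 1 .003 0 0 0 0 0; 1 .003 0 0 0 0 0; 1 .003 0 0 0 0 0; 1 .003 0 0 0 0 0; 1 .003 0 0 0 0 0' 20
python3 -m handwheel '1 .003 0 0 0 0 0; 1 .003 0 0 0 0 0; 1 .003 0 0 0 0 0; 1 .003 0 0 0 0 0; 1 .003 0 0 0 0 0'
```

```text
t: 10.47
position: [0.4619, 0.0047, 0.028]
eef_rot: [-3.142, 0.0, -0.11]
force: [-2.5, -0.2, 1.6]
width: 0.006
t: 10.88
position: [0.4768, 0.003, 0.028]
eef_rot: [3.142, 0.0, -0.11]
force: [-1.2, 0.4, 1.9]
width: 0.006
```

```bash
for i in 1; do python3 -m handwheel '1 .003 0 0 0 0 0; 1 .003 0 0 0 0 0; 1 .003 0 0 0 0 0; 1 .002 0 0 0 0 0; 1 .002 0 0 0 0 0; 1 .002 0 0 0 0 0; 1 .002 0 0 0 0 0; 1 .002 0 0 0 0 0'; python3 -m handwheel '1 .002 0 0 0 0 0; 1 .002 0 0 0 0 0; 1 .002 0 0 0 0 0; 1 .002 0 0 0 0 0; 1 .002 0 0 0 0 0'; done
```

```text
t: 11.55
position: [0.4873, 0.0025, 0.0278]
eef_rot: [-3.14, 0.018, -0.109]
force: [-14.5, -0.2, 13.0]
width: 0.002
t: 11.97
position: [0.4913, 0.0029, 0.0277]
eef_rot: [-3.139, 0.03, -0.109]
force: [-20.9, 1.6, 18.7]
width: 0.008
```

```bash
python3 -m handwheel '1 .002 0 0 0 0 0; 1 .002 0 0 0 0 0; 1 .002 0 0 0 0 0; 1 .002 0 0 0 0 0; 1 .002 0 0 0 0 0'; python3 -c "
from h import *
p=manip.snapshot('scene');cv2.imwrite('pics/s2.png',cv2.resize(p['pixels'][200:400,250:450],None,fx=3,fy=3,interpolation=2))
p=manip.snapshot('wrist');cv2.imwrite('pics/w4.png',p['pixels'])"
```

```text
t: 12.38
position: [0.4996, 0.0023, 0.0276]
eef_rot: [-3.138, 0.034, -0.109]
force: [-23.4, 2.2, 20.8]
width: 0.006
```

View pics/w4.png

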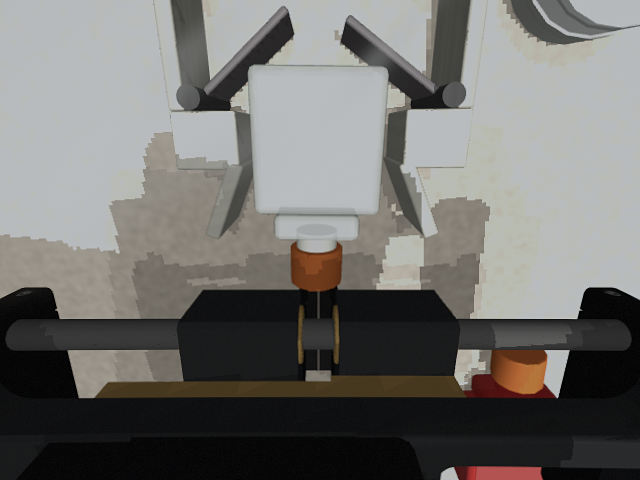

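The flask is centred in the channel (columns 249–388) with the flaps about 45° open. However, the wrist force is 23 N with 20 N of bearing down, and the tool has leaned back by 0.03 rad. I'll back off, pre-tilt the tips forward, raise a little, and push more slowly.

```bash
python3 -m handwheel '1 -.004 0 0 0 0 0; 1 -.005 0 0 0 0 0; 1 -.005 0 0 0 0 0; 1 -.004 0 0 0 0 0; 1 0 0 0 0 0 0; 1 0 0 0 0 0 0'; python3 -m handwheel '1 0 0 -.002 0 .04 0; 1 0 0 0 0 0 0; 1 0 0 0 0 0 0'; python3 -c "
from h import *
p=manip.snapshot('wrist');cv2.imwrite('pics/w5.png',p['pixels'])"
```

```text
t: 12.98
position: [0.4961, 0.001, 0.0279]
eef_rot: [-3.141, 0.003, -0.11]
force: [-5.1, 1.4, 2.0]
width: 0.006
t: 13.23
position: [0.4953, 0.0012, 0.0295]
eef_rot: [-3.141, -0.035, -0.11]
force: [-4.2, -0.6, -0.4]
width: 0.003
```

View pics/w5.png

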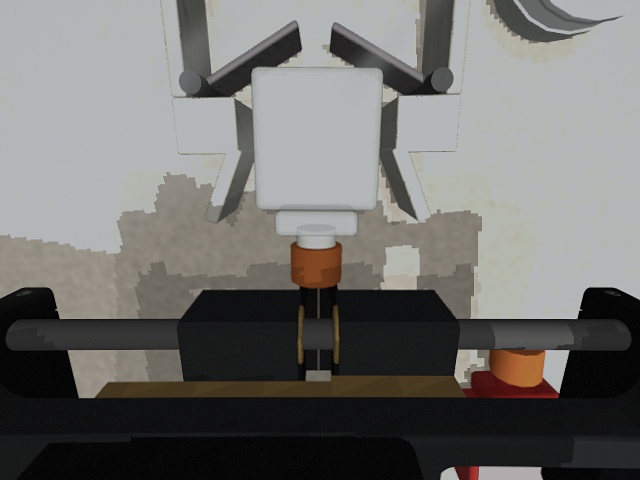

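```bash
python3 -m handwheel '1 .0015 0 0 0 0 0; 1 .0015 0 0 0 0 0; 1 .0015 0 0 0 0 0;1 .0015 0 0 0 0 0'; python3 -m handwheel '1 .0015 0 0 0 0 0; 1 .0015 0 0 0 0 0'
```

```text
t: 13.62
position: [0.4995, 0.0009, 0.0292]
eef_rot: [-3.141, -0.03, -0.11]
force: [-8.2, 0.3, -1.5]
width: 0.001
t: 13.78
position: [0.5025, 0.0006, 0.0293]
eef_rot: [-3.141, -0.03, -0.11]
force: [-7.3, 0.5, -1.2]
width: 0.004
```

Now it slides at 7–8 N with no bearing down. Continuing.

```bash
python3 -m handwheel '1 .0015 0 0 0 0 0; 1 .0015 0 0 0 0 0; 1 .0015 0 0 0 0 0;1 .0015 0 0 0 0 0; 1 .0015 0 0 0 0 0'; python3 -m handwheel '1 .0015 0 0 0 0 0; 1 .0015 0 0 0 0 0; 1 .0015 0 0 0 0 0;1 .0015 0 0 0 0 0; 1 .0015 0 0 0 0 0'
```

```text
t: 14.2
position: [0.5107, -0.0004, 0.0297]
eef_rot: [-3.141, -0.032, -0.11]
force: [-7.0, 1.1, -0.9]
width: 0.003
t: 14.62
position: [0.5193, -0.0015, 0.0302]
eef_rot: [-3.141, -0.034, -0.11]
force: [-4.6, 0.5, -1.4]
width: 0.004
```

```bash
python3 -m handwheel '1 .002 0 0 0 0 0; 1 .002 0 0 0 0 0; 1 .002 0 0 0 0 0;1 .002 0 0 0 0 0; 1 .002 0 0 0 0 0; 1 .002 0 0 0 0 0'; python3 -m handwheel '1 .002 0 0 0 0 0; 1 .002 0 0 0 0 0; 1 .002 0 0 0 0 0;1 .002 0 0 0 0 0; 1 .002 0 0 0 0 0; 1 .002 0 0 0 0 0'
```

```text
t: 15.12
position: [0.5341, -0.0034, 0.0315]
eef_rot: [3.141, -0.041, -0.11]
force: [-2.9, -0.2, -0.4]
width: 0.005
t: 15.62
position: [0.5453, -0.0045, 0.032]
eef_rot: [3.142, -0.04, -0.11]
force: [-3.1, 0.6, -0.4]
width: 0.007
```

```bash
python3 -m handwheel '1 .002 0 .0006 0 0 0; 1 .002 0 .0006 0 0 0; 1 .002 0 .0006 0 0 0;1 .002 0 .0006 0 0 0; 1 .002 0 .0006 0 0 0; 1 .002 0 0 0 0 0; 1 .002 0 .0001 0 0 0; 1 .002 0 .0001 0 0 0'; python3 -m handwheel '1 .002 0 .0001 0 0 0; 1 .002 0 .0001 0 0 0; 1 .002 0 .0001 0 0 0;1 .002 0 .0001 0 0 0; 1 .002 0 .0001 0 0 0; 1 .002 0 .0001 0 0 0; 1 .002 0 .0001 0 0 0'
```

```text
t: 16.28
position: [0.5612, -0.0063, 0.0294]
eef_rot: [-3.142, -0.04, -0.11]
force: [-3.4, -0.1, -0.7]
width: 0.004
t: 16.87
position: [0.5752, -0.0079, 0.0293]
eef_rot: [-3.142, -0.04, -0.11]
force: [-3.4, -0.6, -0.6]
width: 0.006
```

```bash
python3 -m handwheel '1 .002 0 .0001 0 0 0; 1 .002 0 .0001 0 0 0; 1 .002 0 .0001 0 0 0;1 .002 0 .0001 0 0 0; 1 .002 0 .0001 0 0 0; 1 .002 0 .0001 0 0 0; 1 .002 0 .0001 0 0 0; 1 .002 0 .0001 0 0 0'; python3 -m handwheel '1 .002 0 .0001 0 0 0; 1 .002 0 .0001 0 0 0; 1 .002 0 .0001 0 0 0;1 .002 0 .0001 0 0 0; 1 .002 0 .0001 0 0 0; 1 .002 0 .0001 0 0 0; 1 .002 0 .0001 0 0 0; 1 .002 0 .0001 0 0 0'; python3 -m handwheel '1 .002 0 .0001 0 0 0; 1 .002 0 .0001 0 0 0; 1 .002 0 .0001 0 0 0;1 .002 0 .0001 0 0 0; 1 .002 0 .0001 0 0 0; 1 .002 0 .0001 0 0 0'
python3 -c "
from h import *
p=manip.snapshot('scene');cv2.imwrite('pics/s3.png',cv2.resize(p['pixels'][220:400,270:440],None,fx=3.3,fy=3.3,interpolation=2))"
```

```text
t: 17.53
position: [0.5912, -0.0096, 0.0292]
eef_rot: [-3.142, -0.04, -0.11]
force: [-2.1, 0.1, -1.3]
width: 0.01
t: 18.2
position: [0.6069, -0.0114, 0.029]
eef_rot: [-3.142, -0.04, -0.11]
force: [-3.9, -0.1, 0.7]
width: 0.007
t: 18.7
position: [0.619, -0.0127, 0.0289]
eef_rot: [-3.142, -0.04, -0.11]
force: [-3.4, 1.0, 1.9]
width: 0.004
```

View pics/s3.png

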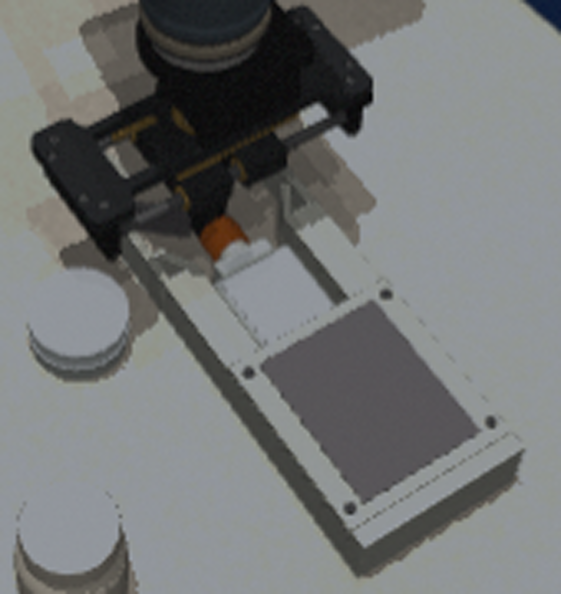

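The flask is straight in the channel with its front under the roof and the cap at crop (222,238). I'll check the jar's clearance against the gripper body before going on.

```bash
python3 - <<'E'
from h import *
p=manip.snapshot("scene"); T=manip.snapshot("top")
H=np.array([.593,-.0098]);a=-.11
for n,q,uv in(("s",p,(291,378)),("t",T,(408,165))):
    w=at(q,uv,.075); d=w[:2]-H; print(n,w.round(3),"hatch",(d@[np.cos(a),np.sin(a)]).round(3),(d@[-np.sin(a),np.cos(a)]).round(3))
E
```

```text
s [ 0.755 -0.212  0.075] hatch 0.183 -0.183
t [ 0.749 -0.207  0.075] hatch 0.177 -0.179
```

The jar lies at y −0.15 or beyond, clear of the gripper body (±0.095). Advancing to the pad zone, then slowly.

```bash
python3 -m handwheel '1 .002 0 .0001 0 0 0; 1 .002 0 .0001 0 0 0; 1 .002 0 0 0 0 0;1 .002 0 0 0 0 0; 1 .002 0 .0001 0 0 0; 1 .002 0 .0001 0 0 0; 1 .002 0 .0001 0 0 0; 1 .002 0 .0001 0 0 0; 1 .002 0 0 0 0 0; 1 .002 0 0 0 0 0'; python3 -m handwheel '1 .001 0 0 0 0 0; 1 .001 0 0 0 0 0; 1 .001 0 0 0 0 0;1 .001 0 0 0 0 0; 1 .001 0 0 0 0 0; 1 .001 0 0 0 0 0'; python3 -m handwheel '1 .001 0 0 0 0 0; 1 .001 0 0 0 0 0; 1 .001 0 0 0 0 0;1 .001 0 0 0 0 0; 1 .001 0 0 0 0 0; 1 .001 0 0 0 0 0'
```

```text
t: 19.68
position: [0.6394, -0.0151, 0.0291]
eef_rot: [3.141, -0.041, -0.11]
force: [0.2, -0.2, -0.5]
width: 0.006
t: 20.18
position: [0.6447, -0.0156, 0.0293]
eef_rot: [-3.142, -0.04, -0.11]
force: [-1.1, -0.4, -0.2]
width: 0.007
t: 20.68
position: [0.6507, -0.0162, 0.0295]
eef_rot: [-3.142, -0.04, -0.11]
force: [0.1, 1.4, -0.9]
width: 0.002
```

```bash
for i in 1 ; do python3 -m handwheel '1 .0008 0 0 0 0 0; 1 .0008 0 0 0 0 0; 1 .0008 0 0 0 0 0;1 .0008 0 0 0 0 0'; python3 -m handwheel '1 .0008 0 0 0 0 0; 1 .0008 0 0 0 0 0; 1 .0008 0 0 0 0 0;1 .0008 0 0 0 0 0';python3 -m handwheel '1 .0008 0 0 0 0 0; 1 .0008 0 0 0 0 0; 1 .0008 0 0 0 0 0;1 .0008 0 0 0 0 0'; done | grep -E "pos|force"
```

```text
position: [0.6538, -0.0165, 0.0296]
force: [-0.8, -0.0, -0.1]
position: [0.657, -0.0169, 0.0298]
force: [-0.7, 0.2, -0.2]
position: [0.6602, -0.0173, 0.0299]
force: [-0.8, 0.4, -0.6]
```

```bash
(python3 -m handwheel '1 .0008 0 0 0 0 0; 1 .0008 0 0 0 0 0; 1 .0008 0 0 0 0 0;1 .0008 0 0 0 0 0'; python3 -m handwheel '1 .0008 0 0 0 0 0; 1 .0008 0 0 0 0 0; 1 .0008 0 0 0 0 0;1 .0008 0 0 0 0 0';python3 -m handwheel '1 .0008 0 0 0 0 0; 1 .0008 0 0 0 0 0; 1 .0008 0 0 0 0 0;1 .0008 0 0 0 0 0') | grep -E "pos|force"
```

```text
position: [0.6633, -0.0176, 0.03]
force: [-0.9, 0.9, -0.8]
position: [0.6665, -0.018, 0.0302]
force: [0.1, -0.5, -0.8]
position: [0.6697, -0.0183, 0.0303]
force: [-0.3, -0.4, -1.1]
```

```bash
(python3 -m handwheel '1 .0008 0 0 0 0 0; 1 .0008 0 0 0 0 0; 1 .0008 0 .0002 0 0 0;1 .0008 0 .0002 0 0 0'; python3 -m handwheel '1 .0008 0 .0002 0 0 0; 1 .0008 0 .0002 0 0 0; 1 .0008 0 .0002 0 0 0;1 .0008 0 0 0 0 0';python3 -m handwheel '1 .0008 0 0 0 0 0; 1 .0008 0 0 0 0 0; 1 .0008 0 0 0 0 0;1 .0008 0 0 0 0 0') | grep -E "pos|force"
```

```text
position: [0.6729, -0.0187, 0.03]
force: [0.4, 0.1, -0.2]
position: [0.6758, -0.0189, 0.0295]
force: [-1.3, 0.3, 1.7]
position: [0.6775, -0.0191, 0.0294]
force: [-5.2, 0.6, 3.2]
```

Contact was felt at TCP x≈0.676 (flat end about 187 mm past the gate, inside the zone). Easing in further.

```bash
(python3 -m handwheel '1 0 0 -.0003 0 0 0; 1 0 0 -.0003 0 0 0; 1 0 0 0 0 0 0;1 0 0 0 0 0 0'; python3 -m handwheel '1 .0004 0 0 0 0 0; 1 .0004 0 0 0 0 0; 1 .0004 0 0 0 0 0;1 .0004 0 0 0 0 0'; python3 -m handwheel '1 .0 0 0 0 0 0; 1 0 0 0 0 0 0; 1 0 0 0 0 0 0;1 0 0 0 0 0 0') | grep -E "pos|force"
```

```text
position: [0.6791, -0.0194, 0.03]
force: [-2.3, -0.8, -0.1]
position: [0.6804, -0.0195, 0.0301]
force: [-3.7, -1.0, -0.7]
position: [0.6806, -0.0195, 0.0303]
force: [-4.0, -1.0, -1.4]
```

```bash
(python3 -m handwheel '1 .0005 0 0 0 0 0; 1 .0005 0 0 0 0 0; 1 .0005 0 0 0 0 0;1 .0005 0 0 0 0 0;1 .0005 0 0 0 0 0;1 .0005 0 0 0 0 0'; python3 -m handwheel '1 0 0 0 0 0 0; 1 0 0 0 0 0 0; 1 0 0 0 0 0 0;1 0 0 0 0 0 0'; python3 -m handwheel '1 .0005 0 0 0 0 0; 1 .0005 0 0 0 0 0; 1 0 0 0 0 0 0; 1 0 0 0 0 0 0; 1 0 0 0 0 0 0;1 0 0 0 0 0 0') | grep -E "pos|force"
```

```text
position: [0.683, -0.0198, 0.0302]
force: [-5.5, 0.0, -1.2]
position: [0.6831, -0.0198, 0.0302]
force: [-5.9, 0.5, -0.7]
position: [0.6837, -0.0199, 0.0301]
force: [-5.8, -0.4, -2.0]
```

```bash
(python3 -m handwheel '1 .0005 0 0 0 0 0; 1 .0005 0 0 0 0 0; 1 0 0 0 0 0 0; 1 0 0 0 0 0 0; 1 0 0 0 0 0 0;1 0 0 0 0 0 0';python3 -m handwheel '1 0 0 0 0 0 0; 1 0 0 0 0 0 0; 1 0 0 0 0 0 0;1 0 0 0 0 0 0') | grep -E "^t|pos|force"
```

```text
t: 26.52
position: [0.6844, -0.0199, 0.03]
force: [-4.7, -0.6, -1.0]
t: 26.85
position: [0.6844, -0.0199, 0.03]
force: [-4.6, -0.5, -0.2]
```

```bash
for i in 1; do python3 -m handwheel '1 .0005 0 0 0 0 0; 1 .0003 0 0 0 0 0; 1 0 0 0 0 0 0';python3 -m handwheel '1 0 0 0 0 0 0';python3 -m handwheel '1 0 0 0 0 0 0'; python3 -m handwheel '1 0 0 0 0 0 0'; python3 -m handwheel '1 0 0 0 0 0 0'; done | grep -E "pos|force"
```

```text
position: [0.6849, -0.02, 0.03]
force: [-7.1, -0.4, -0.6]
position: [0.6849, -0.02, 0.03]
force: [-6.7, -1.4, -1.5]
position: [0.6849, -0.02, 0.03]
force: [-6.8, -1.1, -0.6]
position: [0.6849, -0.02, 0.03]
force: [-6.3, -1.3, -0.6]
position: [0.6849, -0.02, 0.03]
force: [-6.8, 0.6, -0.4]
```

Steady at 6.7 N, so it is firmly seated. Now a slow draw-back.

```bash
(python3 -m handwheel '1 -.0006 0 0 0 0 0; 1 -.0006 0 0 0 0 0; 1 -.0006 0 0 0 0 0; 1 -.0006 0 0 0 0 0; 1 -.0006 0 0 0 0 0; 1 -.0006 0 0 0 0 0; 1 -.0006 0 0 0 0 0; 1 -.0006 0 0 0 0 0; 1 -.0006 0 0 0 0 0; 1 -.0006 0 0 0 0 0; 1 -.0006 0 0 0 0 0; 1 -.0006 0 0 0 0 0; 1 -.0006 0 0 0 0 0; 1 -.0006 0 0 0 0 0; 1 -.0006 0 0 0 0 0; 1 -.0006 0 0 0 0 0; 1 -.0006 0 0 0 0 0; 1 -.0006 0 0 0 0 0; 1 -.0006 0 0 0 0 0; 1 -.0006 0 0 0 0 0';python3 -m handwheel '1 -.0006 0 0 0 0 0; 1 -.0006 0 0 0 0 0; 1 -.0006 0 0 0 0 0; 1 -.0006 0 0 0 0 0; 1 -.0006 0 0 0 0 0; 1 -.001 0 0 0 0 0; 1 -.001 0 0 0 0 0; 1 -.001 0 0 0 0 0; 1 -.001 0 0 0 0 0; 1 -.001 0 0 0 0 0; 1 -.001 0 0 0 0 0; 1 -.001 0 0 0 0 0;1 -.001 0 0 0 0 0; 1 0 0 0 0 0 0; 1 0 0 0 0 0 0; 1 0 0 0 0 0 0') | grep -E "^t|pos|force"
python3 -c "
from h import *
p=manip.snapshot('wrist');cv2.imwrite('pics/w6.png',p['pixels'])"
```

```text
t: 29.1
position: [0.6758, -0.019, 0.0306]
force: [-0.2, 0.7, 0.4]
t: 30.43
position: [0.6638, -0.0177, 0.0297]
force: [0.2, 0.1, -0.2]
```

View pics/w6.png

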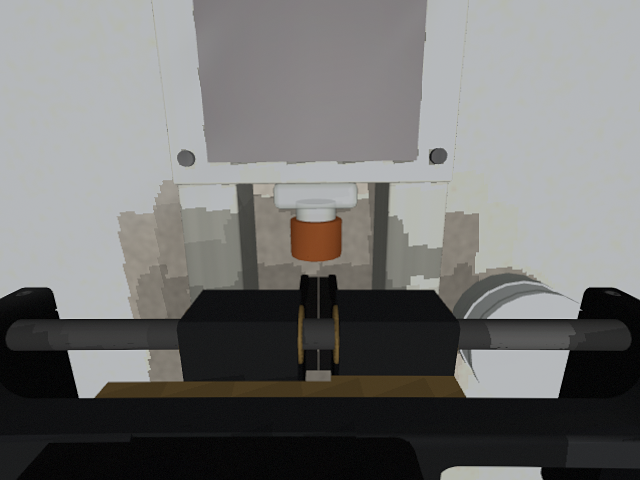

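The cap (291–341, bottom edge row 260) is clear of the fingertips by about 10 mm, and the flask is straight. A little more back-off, then lift.

```bash
(python3 -m handwheel '1 -.0015 0 0 0 0 0; 1 -.0015 0 0 0 0 0; 1 -.001 0 0 0 0 0; 1 0 0 0 0 0 0; 1 0 0 -.005 0 0 0; 1 0 0 -.01 0 0 0; 1 0 0 -.015 0 0 0; 1 0 0 -.015 0 0 0; 1 0 0 -.02 0 0 0; 1 0 0 -.025 0 0 0; 1 0 0 -.025 0 0 0; 1 0 0 -.03 0 0 0; 1 -.02 0 -.02 0 0 0; 1 -.04 0 -.01 0 0 0; 1 -.04 0 0 0 0 0; 1 -.04 0 0 0 0 0; 1 -.02 0 0 0 0 0; 1 0 0 0 0 0 0; 1 0 0 0 0 0 0; 1 0 0 0 0 0 0') | grep -E "^t|pos|force"
python3 - <<'E'
from h import *
p=manip.snapshot("scene");a=cv2.resize(p['pixels'][235:395,260:435],None,fx=2.2,fy=2.2,interpolation=2)
p=manip.snapshot("wrist");cv2.imwrite('pics/wf.png',p['pixels']);b=cv2.resize(p['pixels'][:300],(400,188)) if 0 else p['pixels'][:352,130:530]
o=np.zeros((360,790,3),np.uint8);o[:a.shape[0],:a.shape[1]]=a;o[:352,390:790]=b
cv2.imwrite('pics/f.png',o)
E
```

```text
t: 32.15
position: [0.4959, 0.0007, 0.1995]
force: [0.4, 0.1, -0.2]
```

View pics/f.png

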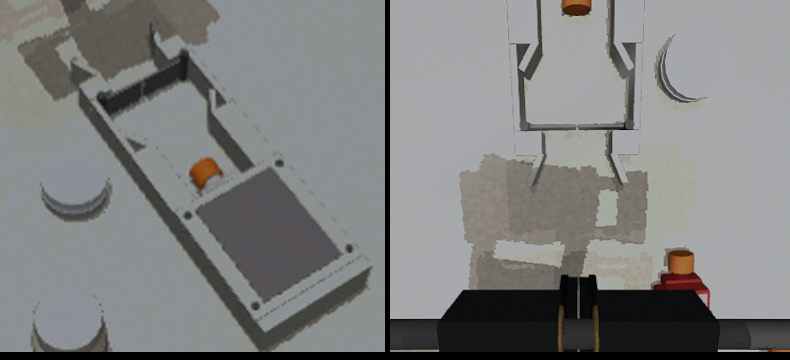

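Both flaps are shut (line at row 127) and the cap sits between the flaps and the roof. The petri dishes and jar are undisturbed and the robot is clear. Handing in.

```bash
python3 -c "
from station import manip
print(manip.hand_in())"
```

```text
the job is handed in; nothing more can be done
None
```

The clear small flask is in the pass-through, seated on the buffer, with both flaps shut behind it. I handed the job in at about 32 s.

- **Placing and sliding:** I gripped the flask across its width, laid it flat at the mouth and pushed it along the bench by the cap with closed fingers.
- **Seating:** First touch on the pad came with the flat end about 187 mm past the gate. I pressed in about 9 mm more. The wrist held steady at 6.3–7.1 N, which I take as roughly 6 N on the pad. One pause just before that read only 4.6 N, so the reading wanders by about 1 N.
- **Withdrawal:** I drew back slowly until the wrist force was near zero. The picture showed the cap about 10 mm clear of the fingertips before I lifted out.

**Last checks:** The final pictures show both flaps shut, the flask straight with its cap between flaps and roof, and the petri dishes, jar and nearest red flask apparently undisturbed. I did not check the other bystanders again. Contact with the pad is hidden by the roof, so it rests on the forces felt, not on sight.

**What went wrong:** On the first push into the flaps the tool leaned back and bore down. The wrist read about 23 N along the channel and 21 N vertical. Part of that was friction on the bench, so I believe the flask-to-metal force stayed under 22 N, but I could not measure it separately. I backed off and tilted the tips forward, and the rest of the passage took 8 N or less. I saw no crack.

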